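# Level a crossmember with a scissor jack

### The arm

A 6-joint arm with a two-finger parallel gripper is mounted at the origin on the work surface. World frame = base frame: x ahead of the robot, y to its left, z up, the work surface at z = 0. Lengths are in m, angles in rad, forces in N, time in s.
With the tool pointing down it reaches from about 0.4 to 0.825 m from the base axis. Payload 7 kg.
Tool frame: the origin (TCP) lies at the very end of the fingers, on their centre line; the grasp point (between the pads) lies 19 mm behind it; z points along the fingers, y is the line along which they close (so a half turn about z gives the same grasp; the last joint's range is limited). The gripper opens to 88 mm and grips with 3 to 60 N. Pads are 19 mm wide; open, the fingers measure 130 mm over their backs; the gripper's body (78 mm by 193 mm) begins 47 mm behind the grasp point.
Start: joints at [-0.846, 0.359, 0.012, 0, -1.224, -0.288], TCP at [0.286, -0.612, 0.227] pointing down, gripper open.
Joint ranges: [-3.07, 3.07], [-1.43, 2.12], [-1.02, 1.25], [-3.03, 1.67], [-3.05, -0], [-3.03, 3.03]. Speed limits (rad/s): [2.39, 2.39, 3.01, 3.14, 3.14, 3.14].

### API

Orientations are given as [roll, pitch, yaw] about the fixed x, y, z axes, in that order (R = Rz(yaw) Ry(pitch) Rx(roll)).
In Python, from station import arm gives the robot as it stands.
- The arm moves only by the tool step_arm, never from a script. Its argument "rows" is a list of rows, each a list of 5 numbers: the shift along the world's x, y, z in m, then the turn about the world's z in rad, then the finger opening in m, from 0 to 0.0876. In form: [[x, y, z, spin, gripper], ...]. A call has 1 to 20 rows; each row is the pose to reach, as a shift and turn from the pose commanded when the call began; what a row does not reach only later rows make up. A row lasts 1/10 s, in which the tool goes at most 50 mm and 8.59 degrees, less where a joint would pass 70% of its speed; a pose out of reach is approached as far as the arm can. A call with a gripper value outside its range is refused whole. The fingers move at their own pace and stop on an object; "newtons" is the grip in N (left out, the last holds). Time passes only in rows, so rows that repeat a pose let the fingers close. It gives the time, the measured TCP pose, the force, the opening and the grip force at its end, in the units of the state.
- arm.get_state(): the state, without advancing time (a new reading comes with each control period).
- arm.grab_frame(name): name is "scene" or "top" or "wrist"; returns a dict with "color" (384x512x3 uint8, blue, green, red), "vfov" (degrees; the focal length in pixels is half the picture's height over the tangent of half this angle, whatever the lens; pixels are square), "cx", "cy" (the principal point, pixels), "k1" (the pictures are not rectified: a ray, as slopes to the right and down, at radius r is drawn at 1 + k1 r^2 times it, then the intrinsics apply), "rvec" (rotation vector, rad) and "tvec" (3), from world to camera coordinates, as OpenCV has them. Camera axes: x right, y down, z forward; pixel columns grow to the right and rows downward; lengths in m; the calibration is good to about 2 mm. A picture is of the moment at which its call begins. There is no depth.
- arm.job_done(): hands the job in; it is judged then, once.
The state is a dict: "t": time; "q": joint angles; "qd": joint speeds; "joint_efforts": joint torques, N m; "eef_pos": TCP position; "ee_rot": TCP orientation; "force": force on the tool from outside, world axes, zero at the start; "moment": the same for the moment, N m; "width": finger opening in m; "gripper_force": force on a finger pad.
Only numpy, scipy, OpenCV 4.12 (cv2) and the standard library are available. Lean on these libraries where they do the work, as an engineer would, in place of code of your own. Each camera call takes 0.05 s, during which the arm holds its last target. There are 200 camera calls.

### The job

Level the steel crossmember on the bench: push the crank's hex socket fully home on the hex end of the scissor jack's screw, then take the crank by its sleeve and wind the jack up until the crossmember has come off the timber offcut and lies level across the jack's saddle and the axle stand. Feel the socket on gently without jamming it and wind smoothly without wrenching the crank sideways. Leave the crank on the screw, and keep your hands off the crossmember and the other things on the bench.

Things in the scene. Friction and masses are not known exactly. Their poses are not given: they have to be found in the camera images.
- jack: Grey scissor jack bolted on a timber plank (150 x 300 x 38 mm), fixed to the bench. Origin on the bench top under the jack's centre; z up, y along the screw, whose driven hex end points to -y; x along the crossmember towards the axle stand. Four 150 mm arms meet two trunnions; the screw lies level between these at half height, 110 mm above the bench at the start.
- drive_end: The jack's driven trunnion with the screw it carries. Origin on the screw's axis, 22 mm inwards of the collar; axes as the jack's (they do not turn). Turned clockwise as seen from the crank end (positive about jack +y, top moving to +x) the screw raises the saddle 7.6 mm a turn, while it rises 3.8 mm and its hex end creeps 1.5 mm inwards (+y). It stays where left; 0.5 N m turns it.
- screw_hex (a point): Point on the screw's axis in the outer face of its round collar (33 mm diameter), where the hex starts; axes as the jack's. From here a steel hex, 24 mm across flats, stands out 30 mm to -y and ends in a 7 mm tapered nose (24 down to 15 mm diameter). The hex starts at any angle about the axis, which is not given: roll the crank up to 30 degrees either way, pressing lightly.
- saddle: The jack's lifting saddle. Origin on the jack's centre line, 25 mm under the saddle's top; z up.
- saddle_top (a point): Centre of the rubber-faced top of the saddle (60 mm along x, 80 mm clear between two low side lips). At the start 182 to 190 mm above the bench and clear of the crossmember; it is 205 mm above the bench when the crossmember is level; the screw's end stop is at 214 mm.
- crank: Loose steel crank, 0.5 kg, lying flat, socket towards the jack. Origin under the shank, 17 mm below its axis; y along the shank to the socket's mouth, z up. Hex socket (34 mm across flats outside; bore 26 mm across flats, 39 mm deep, one pair of bore flats facing +z and -z), square shank 20 x 20 x 84 mm, 12 mm thick throw arm reaching 65 mm to -x, sleeve standing out from it to -y.
- crank_mouth (a point): Centre of the socket's open mouth, on the shank's axis, 87 mm from the middle of the shank. Axes as the crank's. Fully home, the mouth meets the screw's collar and this point coincides with screw_hex.
- crank_shank (a point): Middle of the part of the square shank to hold, on its axis, half-way up (17 mm above the bench as it lies). Axes as the crank's.
- crank_sleeve (a point): Middle of the black round sleeve (34 mm diameter, 104 mm long, parallel with the shank), which spins freely on the end of the crank; 65 mm to -x and 106 mm to -y of the shank's middle, its near end 3.5 mm from the throw arm. Fitted and let go, the crank hangs with some play on the hex (about 10 degrees either way about the screw, 4 degrees of droop).
- crossmember: Dark steel channel, 460 x 60 x 40 mm, 1.5 to 2.9 kg, with a rubber block in its middle, lying across the head of a low red axle stand (far end, fixed, head 205 mm above the bench), over the jack's saddle, and on the timber offcut (end nearest the robot). Origin at the middle of its underside; x along it towards the stand, z up. At the start it slopes 3.3 degrees down towards the offcut.
- beam_near (a point): Middle of the crossmember's underside, 190 mm from its middle towards the offcut.
- beam_far (a point): Middle of the crossmember's underside, 100 mm from its middle towards the axle stand. Level: beam_near and beam_far at one height (205 mm, that of the stand's head). They lie 290 mm apart; the jack's centre is 70 mm from the crossmember's middle, on the offcut's side, and 250 mm from the stand.
- offcut: Timber offcut standing on end, 60 x 90 mm, 184 mm high, fixed, 110 mm from the jack's centre towards the robot, under the low end of the crossmember. Origin on the bench under its centre.
- spray_can: Blue spray can with a red cap, 66 mm diameter, 190 mm high; not part of the job. Origin under its centre.
- damper: White shock absorber lying on the bench, about 370 mm long, 54 mm diameter; not part of the job. Origin on the bench under its middle, y along it.
- wrench: Steel spanner, 220 mm, lying on the bench; not part of the job. Origin under its middle, x along it.
There are look-alikes about, which are no part of the job. Leave any purple or turquoise look-alike of the offcut alone.

How it is judged:
By the outcome, as a careful person would: the job done as asked, in the order asked, and still so for the second after the job is handed in, with the robot touching nothing.
It also fails if it takes over 72 s, if anything falls off the work surface, if the arm or the gripper's body presses on something with over 40 N, if the wrist force passes 120 N, or if a joint passes its speed limit or range.

## Working session

There is one attempt and no reset: what is moved stays moved. The work goes in short steps, Python scripts to look and compute and a tool call to move; the robot and the scene stay as the last step left them, time stands still between calls to the robot, and variables do not carry over. Pictures are saved under pics/ and viewed, at most 10 in all, crops included, and the job is handed in when it is done.

Besides the shell and the picture viewer there is one more tool, called after "Call:" as name([rows], argument=value, ...), one row to a line, values as JSON. step_arm: Moves the arm, as the interface text tells. Its arguments: {"type":"object","properties":{"rows":{"type":"array"},"newtons":{"type":"number"}},"required":["rows"]}

```bash
mkdir -p pics; ls; cat > h.py <<'E'
import numpy as np, cv2, pickle
from station import arm
def grab(n,tag):
    f=arm.grab_frame(n); cv2.imwrite(f'pics/{tag}.png',f['color']); pickle.dump(f,open(f'pics/{tag}.pkl','wb')); return f
def load(tag): return pickle.load(open(f'pics/{tag}.pkl','rb'))
def par(f):
    foc=f['color'].shape[0]/2/np.tan(np.radians(f['vfov'])/2)
    K=np.array([[foc,0,f['cx']],[0,foc,f['cy']],[0,0,1.]]); D=np.array([f['k1'],0,0,0.])
    return K,D,np.array(f['rvec'],float),np.array(f['tvec'],float)
def ray(f,uv):
    K,D,r,t=par(f); p=cv2.undistortPoints(np.array([[uv]],float),K,D)[0,0]
    R=cv2.Rodrigues(r)[0]; d=R.T@np.array([*p,1]); return -R.T@t.ravel(), d/np.linalg.norm(d)
def atz(f,uv,z):
    o,d=ray(f,uv); return o+d*(z-o[2])/d[2]
def proj(f,P):
    K,D,r,t=par(f); return cv2.projectPoints(np.array(P,float).reshape(-1,3),r,t,K,D)[0][:,0]
def tri(obs):
    A=np.zeros((3,3));b=np.zeros(3)
    for f,uv in obs:
        o,d=ray(f,uv);M=np.eye(3)-np.outer(d,d);A+=M;b+=M@o
    return np.linalg.solve(A,b)
E
python3 - <<'E'
from h import *
fs=[grab('scene','s0'),grab('top','t0')]
fs.append(grab('wrist','w0'))
for f in fs: o,d=ray(f,(256,192)); print(o.round(3),d.round(3),f['vfov'],f['k1'])
a=cv2.resize(fs[0]['color'],(800,600),interpolation=cv2.INTER_CUBIC);cv2.imwrite('pics/s0b.png',a)
a=cv2.resize(fs[1]['color'],(800,600),interpolation=cv2.INTER_CUBIC);cv2.imwrite('pics/t0b.png',a)
print(arm.get_state())
E
```

```text
pics
[ 1.33  -0.074  1.075] [-0.665 -0.094 -0.741] 53.355158738196685 -0.08965512868164972
[ 0.389 -0.158  1.484] [ 0.091 -0.041 -0.995] 49.32575429860648 -0.09100450116165809
[ 0.226 -0.638  0.384] [ 0.206  0.095 -0.974] 63.702008194448254 0.017865533328950838
{'t': 0.15, 'q': array([-8.45913044e-01,  3.59233972e-01,  1.12945596e-02, -2.23489093e-04,
       -1.22410745e+00, -2.88123017e-01]), 'qd': array([ 0.00139319, -0.00227382,  0.00378871,  0.00028708, -0.00071217,
       -0.00058857]), 'joint_efforts': array([-2.32816834e-03, -5.83274817e+01,  2.93288702e+01,  7.00141802e+00,
        8.70464137e-03, -1.01168971e-04]), 'eef_pos': array([ 0.28536136, -0.61132133,  0.225847  ]), 'ee_rot': array([ 3.14033396e+00, -1.53909231e-04, -2.70490836e+00]), 'force': array([-0.14322515, -0.11248349, -0.41418003]), 'moment': array([-0.02159668, -0.01413809,  0.00618799]), 'gripper_force': 0.0, 'width': 0.0875676181552943}
```

View pics/s0b.png

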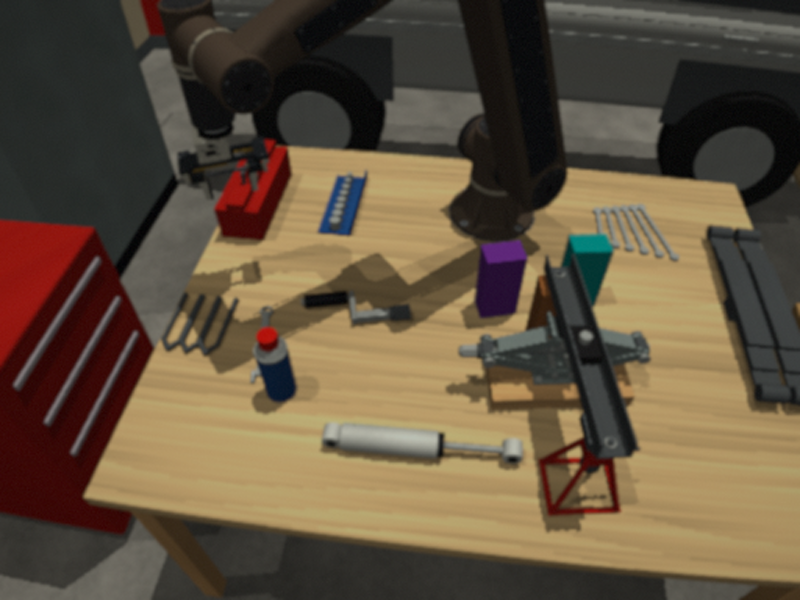

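View pics/t0b.png

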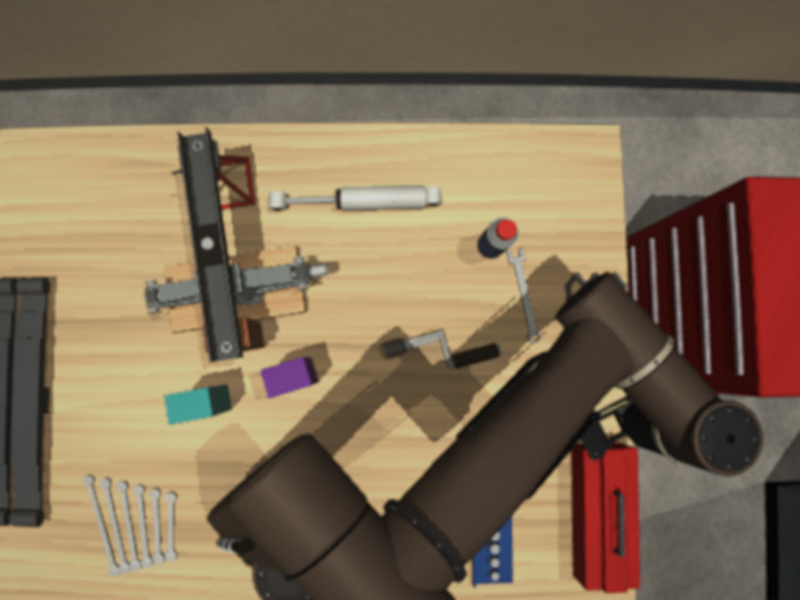

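The scene view shows the crank lying mid-bench with its sleeve at (325,299) and socket at (400,313). The jack's hex end is at (468,351). In the top view the crank runs from socket (395,347) to sleeve (475,356), and the hex end is at (318,269). I'll enlarge the top view next.

```bash
python3 - <<'E'
from h import *
f=load('t0')['color']; c=f[75:250,90:325]
cv2.imwrite('pics/t0c.png',cv2.resize(c,None,fx=3.4,fy=3.4,interpolation=cv2.INTER_CUBIC))
E
```

```text
(no output)
```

View pics/t0c.png

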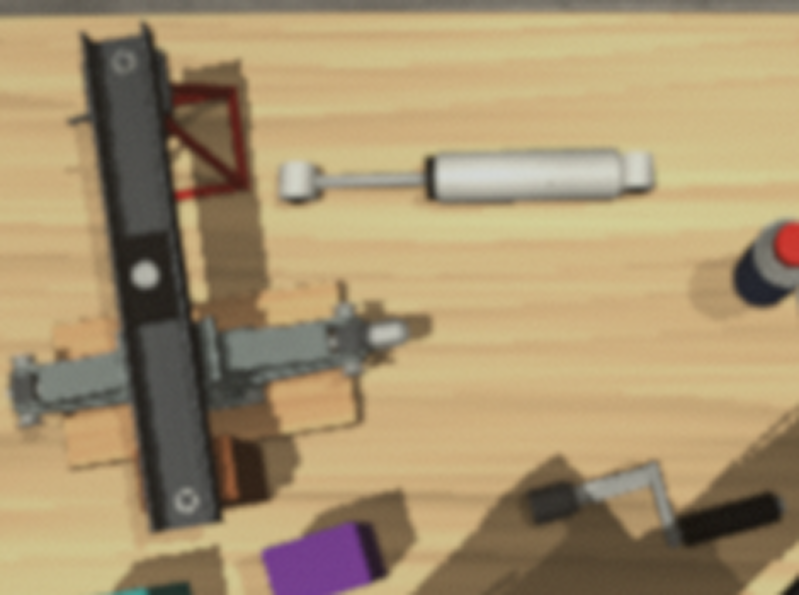

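```bash
python3 - <<'E'
from h import *
t=load('t0'); s=load('s0')
T=lambda x,y:(x/3.4+90-.35,y/3.4+75-.35)
for n,p,z in [('mouth',(531,505),.02),('shankmid',(618,485),.022),('corner',(655,468),.022),('slv0',(682,537),.025),('slv1',(778,505),.025),('collar',(366,336),.11),('tip',(408,329),.11),('far',(22,390),.11),('beamN',(187,500),.23),('beamF',(123,62),.245)]:
    print(n,atz(t,T(*p),z).round(4))
print('tri tip',tri([(t,T(408,329)),(s,(460*.64,350*.64))]).round(4), 'far',tri([(t,T(22,390)),(s,(648*.64,348*.64))]).round(4))
E
```

```text
mouth [ 0.4137 -0.1809  0.02  ]
shankmid [ 0.4337 -0.2704  0.022 ]
corner [ 0.451  -0.3088  0.022 ]
slv0 [ 0.38   -0.3354  0.025 ]
slv1 [ 0.412  -0.4351  0.025 ]
collar [ 0.5771 -0.0194  0.11  ]
tip [ 0.5838 -0.0604  0.11  ]
far [0.5255 0.3179 0.11  ]
beamN [0.4155 0.126  0.23  ]
beamF [0.8097 0.1895 0.245 ]
tri tip [ 0.5839 -0.0584  0.109 ] far [0.5269 0.3273 0.1024]
```

Call:
step_arm([
  [0.02,0.04,0,0.1,0.0876],
  [0.04,0.08,0,0.2,0.0876],
  [0.06,0.12,0,0.3,0.0876],
  [0.08,0.16,0,0.4,0.0876],
  [0.1,0.2,0,0.5,0.0876],
  [0.12,0.24,0,0.6,0.0876],
  [0.145,0.28,0,0.7,0.0876],
  [0.17,0.32,0,0.8,0.0876],
  [0.195,0.36,0,0.9,0.0876],
  [0.22,0.4,0,1.0,0.0876],
  [0.245,0.44,0,1.1,0.0876],
  [0.265,0.48,0,1.2,0.0876],
  [0.285,0.52,-0.01,1.29,0.0876],
  [0.3,0.55,-0.02,1.29,0.0876],
  [0.3,0.555,-0.03,1.29,0.0876],
  [0.3,0.555,-0.03,1.29,0.0876],
  [0.3,0.555,-0.03,1.29,0.0876],
])

```text
t: 1.85
eef_pos: [0.585, -0.0572, 0.1965]
ee_rot: [3.141, -0.0, -1.415]
force: [0.5, -0.4, 0.6]
width: 0.0876
gripper_force: 0.0
```

```bash
python3 - <<'E'
from h import *
f=grab('wrist','w1'); s=arm.get_state(); print(s['eef_pos'].round(4),s['ee_rot'].round(3),s['force'],s['q'].round(2))
c=f['color']; print(proj(f,[[.577,-.02,.11],[.584,-.06,.11]]))
cv2.imwrite('pics/w1b.png',cv2.resize(c,(800,600),interpolation=cv2.INTER_CUBIC))
E
```

```text
[ 0.5853 -0.0575  0.197 ] [-3.141 -0.    -1.415] [-0.18334409  0.0759837   1.26383727] [ 0.23  0.24 -0.23  0.   -1.1  -0.08]
[[259.25507143 244.33356319]
 [258.47593904 198.03477712]]
```

View pics/w1b.png

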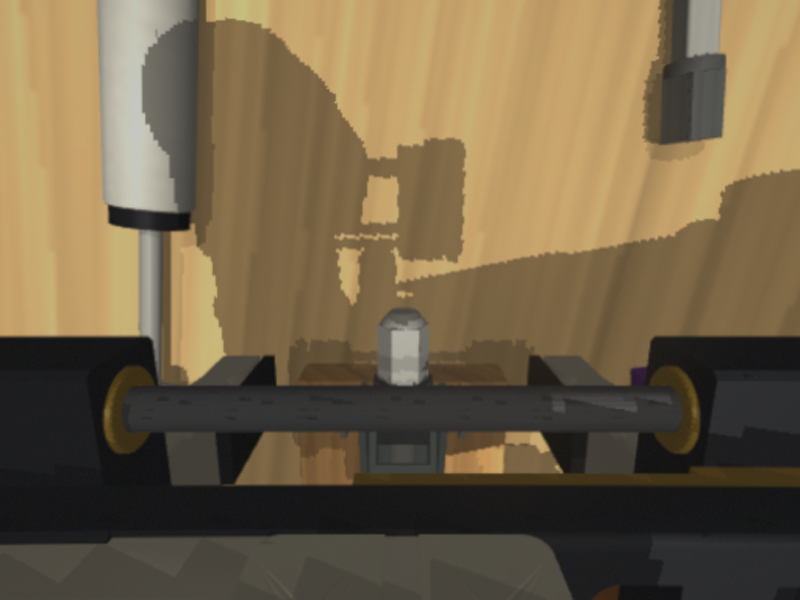

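The hex end shows at (404,312)–(404,385), partly hidden by a gripper bar, and its top facet looks nearly centred. I'll enlarge it to read the facet edges.

```bash
python3 - <<'E'
from h import *
f=load('w1'); c=f['color'][190:255,230:290]
cv2.imwrite('pics/w1c.png',cv2.resize(c,None,fx=9,fy=9,interpolation=cv2.INTER_CUBIC))
for z in (225,232,238): print(z,f['color'][z,235:285].mean(1).astype(int))
o,d=ray(f,(258.5,225)); print(o,d)
E
```

```text
225 [ 90  89  82  80  82  83  90  99 102 103 102 102 102 103 106 132 161 168
 169 169 169 169 169 169 169 169 169 169 168 169 169 167 153 112 104 105
 105 105 103  93  92  92  93  93  92  91  84  81  80  79]
232 [ 78  77  80  88  89  90  89  90  90  90  90  90  91  90  93 117 140 147
 147 147 147 147 147 147 147 148 147 147 148 147 147 146 135 110  99  98
  95  75  67  79  85  87  86  86  79  76  76  83  85  83]
238 [ 63  62  62  63  61  59  72  94 100 101 100 100 100 100 100 122 149 155
 156 155 151 161 164 164 164 164 164 164 164 163 157 154 142 113 102 100
 100  99 100  71  58  60  60  60  60  60  59  59  59  58]
[ 0.59528587 -0.12098461  0.3551852 ] [-0.05756242  0.32345209 -0.94449209]
```

View pics/w1c.png

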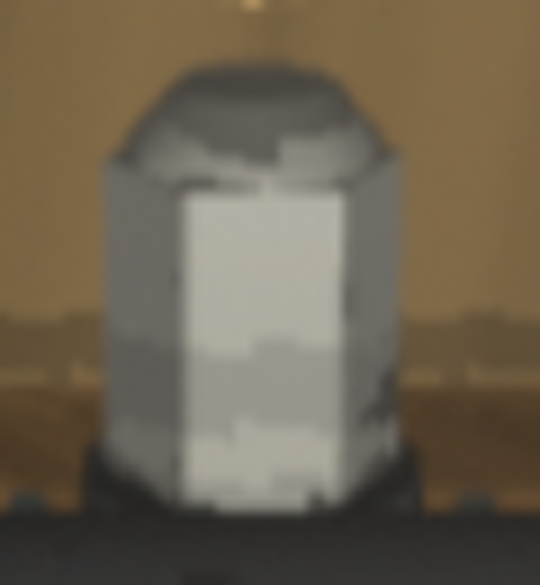

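```bash
python3 - <<'E'
from h import *
f=load('w1'); print(f['cx'],f['cy'])
T=lambda x,y:(x/9+230-.45,y/9+190-.45)
L,R=atz(f,T(106,162),.11),atz(f,T(403,160),.11); print('hexend',L,R,(L+R)/2,np.linalg.norm(L-R))
L,R=atz(f,T(106,440),.11),atz(f,T(403,440),.11); print('low',L,R,(L+R)/2,np.linalg.norm(L-R))
th=np.radians(8.95);u=np.array([-np.sin(th),np.cos(th),0])
m=(atz(f,T(106,162),.11)+atz(f,T(403,160),.11))/2; print('screw_hex',m+.03*u)
# rod symmetry
print('tool plane col at rods',proj(f,[[.5853,-.0575,.25],[.5853,-.0575,.197]]), (130+673)/2*.64)
S=lambda x,y:(x*.64-.2,y*.64-.2)
print('crank mouth', atz(f,S(692,138),.017), 'sides', atz(f,S(662,60),.034),atz(f,S(725,55),.034))
E
```

```text
256.6788427052569 198.0171181438405
hexend [ 0.59670617 -0.04981869  0.11      ] [ 0.56985087 -0.05421475  0.11      ] [ 0.58327852 -0.05201672  0.11      ] 0.02721272772163331
low [ 0.59282188 -0.02293435  0.11      ] [ 0.56523975 -0.0272488   0.11      ] [ 0.57903082 -0.02509158  0.11      ] 0.02791752500232257
screw_hex [ 0.57861134 -0.02238199  0.11      ]
tool plane col at rods [[256.49991715 294.06714229]
 [256.46247759 241.04474106]] 256.96
crank mouth [ 0.41085673 -0.18127804  0.017     ] sides [ 0.45145765 -0.21821295  0.034     ] [ 0.41526826 -0.22626897  0.034     ]
```

The hex has a flat facing up to within about 4°, inside the ±10° play, so the crank can be fitted without rolling it. Next I'll go above the shank and check it from near.

Call:
step_arm([
  [-0.015,-0.02,0.0,0.02,0.0876],
  [-0.045,-0.06,0.0,0.05,0.0876],
  [-0.075,-0.1,0.0,0.1,0.0876],
  [-0.105,-0.14,-0.01,0.1,0.0876],
  [-0.13,-0.18,-0.03,0.1,0.0876],
  [-0.152,-0.208,-0.06,0.1,0.0876],
  [-0.152,-0.208,-0.07,0.1,0.0876],
  [-0.152,-0.208,-0.07,0.1,0.0876],
  [-0.152,-0.208,-0.07,0.1,0.0876],
])

```text
t: 2.8
eef_pos: [0.4342, -0.2652, 0.1277]
ee_rot: [-3.14, -0.001, -1.315]
force: [0.4, 0.6, 1.3]
width: 0.0877
gripper_force: 0.0
```

```bash
python3 - <<'E'
from h import *
f=grab('wrist','w2'); s=arm.get_state(); print(s['eef_pos'].round(4),s['ee_rot'].round(3),s['force'].round(1),s['q'].round(2))
cv2.imwrite('pics/w2b.png',cv2.resize(f['color'],(800,600),interpolation=cv2.INTER_CUBIC))
E
```

```text
[ 0.4348 -0.2648  0.1279] [-3.140e+00 -1.000e-03 -1.315e+00] [0.8 0.3 0.8] [-0.16  0.18 -0.49  0.   -0.91  0.42]
```

View pics/w2b.png

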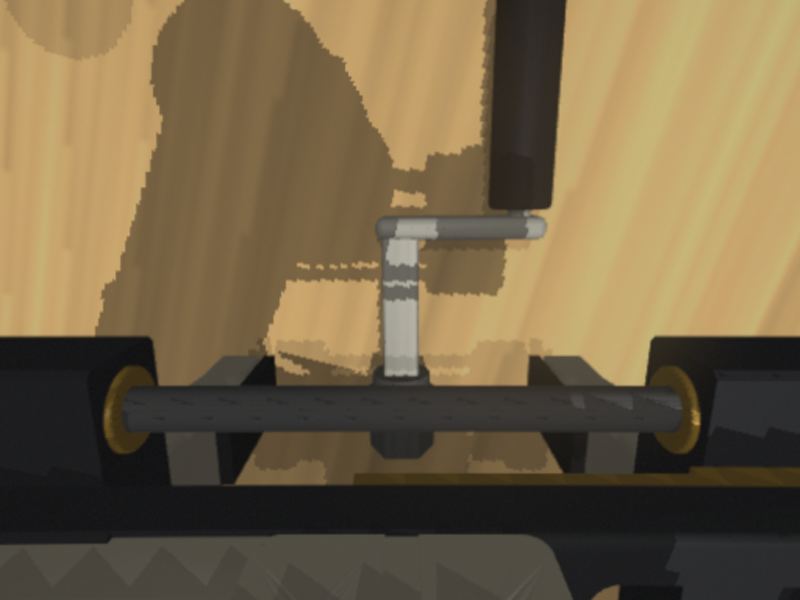

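```bash
python3 - <<'E'
from h import *
f=load('w2'); S=lambda x,y:(x*.64-.2,y*.64-.2)
a,b=atz(f,S(401,240),.027),atz(f,S(400.5,373),.027)
print(a,b,np.linalg.norm(a-b),(a+b)/2,np.degrees(np.arctan2(-(b-a)[0],(b-a)[1])))
E
```

```text
[ 0.44420468 -0.30139144  0.027     ] [ 0.42537231 -0.22796378  0.027     ] 0.07580421324907924 [ 0.4347885  -0.26467761  0.027     ] 14.38488509194718
```

Call:
step_arm([
  [0,0,-0.03,0,0.0876],
  [0,0,-0.065,0,0.0876],
  [0,0,-0.1,0,0.0876],
  [0,0,-0.118,0,0.0876],
  [0,0,-0.123,0,0.06],
  [0,0,-0.123,0,0.03],
  [0,0,-0.123,0,0.0],
  [0,0,-0.123,0,0.0],
  [0,0,-0.123,0,0.0],
  [0,0,-0.123,0,0.0],
  [0,0,-0.123,0,0.0],
  [0,0,-0.123,0,0.0],
], newtons=45)

```text
t: 4.05
eef_pos: [0.4336, -0.2647, 0.0037]
ee_rot: [-3.141, -0.0, -1.315]
force: [-0.6, -0.4, 0.2]
width: 0.0295
gripper_force: 0.0
```

Call:
step_arm([
  [0,0,0,0,0.0],
  [0,0,0,0,0.0],
  [0,0,0,0,0.0],
  [0,0,0.005,0,0.0],
  [0,0,0.02,0,0.0],
  [0,0,0.04,0,0.0],
  [0,0,0.06,0,0.0],
  [0,0,0.08,0,0.0],
  [0,0,0.091,0,0.0],
  [0,0,0.093,0,0.0],
  [0,0,0.093,0,0.0],
])

```text
t: 5.15
eef_pos: [0.433, -0.2644, 0.0961]
ee_rot: [3.141, 0.001, -1.315]
force: [0.3, 0.9, -5.5]
width: 0.0197
gripper_force: 45.0
```

```bash
python3 - <<'E'
from h import *
t=load('t0'); T=lambda x,y:(x/3.4+90-.35,y/3.4+75-.35)
print('can base',atz(t,T(755,290),.0),'cap',atz(t,T(790,245),.19))
f=grab('wrist','w3'); S=lambda x,y:(x*.64-.2,y*.64-.2)
s=arm.get_state(); print(s['eef_pos'].round(4),s['ee_rot'].round(3),s['force'].round(2),s['moment'].round(2),s['width'],s['gripper_force'])
g=load('w2')['color']
cv2.imwrite('pics/w3b.png',np.hstack([f['color'][100:300,130:400]]*1).repeat(2,0).repeat(2,1))
E
```

```text
can base [ 6.40161023e-01 -4.20205330e-01  2.22044605e-16] cap [ 0.65044011 -0.42036745  0.19      ]
[ 0.4327 -0.2644  0.0957] [ 3.140e+00  1.000e-03 -1.315e+00] [-0.59  0.26 -4.82] [0.02 0.07 0.01] 0.019476803453041876 44.992541670799255
```

View pics/w3b.png

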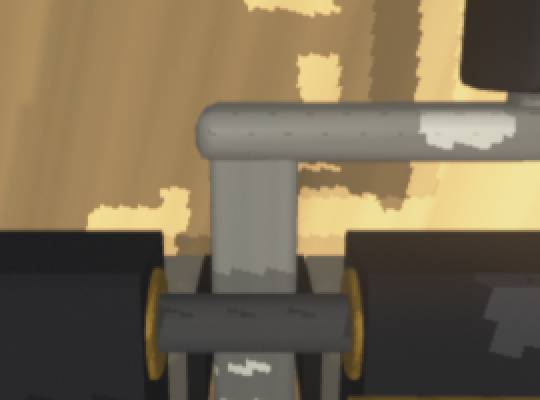

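The picture shows the shank centred and square between the pads, with the throw arm level. Now I'll move it in line with the screw.

Call:
step_arm([
  [0.01,0.006,0.001,0,0.0],
  [0.03,0.018,0.001,-0.02,0.0],
  [0.055,0.033,0.001,-0.04,0.0],
  [0.08,0.048,0.001,-0.06,0.0],
  [0.105,0.062,0.001,-0.08,0.0],
  [0.13,0.077,0.001,-0.1,0.0],
  [0.15,0.089,0.001,-0.1,0.0],
  [0.162,0.096,0.001,-0.1,0.0],
  [0.168,0.1,0.001,-0.1,0.0],
  [0.168,0.1,0.001,-0.1,0.0],
  [0.168,0.1,0.001,-0.1,0.0],
])

```text
t: 6.3
eef_pos: [0.6005, -0.1649, 0.0971]
ee_rot: [3.14, 0.0, -1.415]
force: [-0.5, 0.2, -4.8]
width: 0.0193
gripper_force: 45.0
```

```bash
python3 - <<'E'
from h import *
f=grab('scene','s1'); g=grab('top','t1')
s=arm.get_state(); print(s['eef_pos'].round(4),s['ee_rot'].round(4),s['force'].round(2),s['moment'].round(2))
p=proj(f,[.5786,-.0224,.11])[0].astype(int);q=proj(g,[.5786,-.0224,.11])[0].astype(int)
cr=lambda c,p:cv2.resize(c[p[1]-35:p[1]+40,p[0]-50:p[0]+50] if 0 else c[p[1]-40:p[1]+40,p[0]-60:p[0]+40],(400*2//2*2,640//1)[:2] and None,fx=4,fy=4,interpolation=cv2.INTER_CUBIC)
a=cr(f['color'],p); b=cr(g['color'],(q[0]+20,q[1]))
cv2.imwrite('pics/x1.png',np.hstack([a,b])); print(p,q)
E
```

```text
[ 0.6006 -0.1651  0.0975] [ 3.1410e+00  1.0000e-04 -1.4155e+00] [-0.03  0.81 -5.  ] [ 0.05  0.03 -0.03]
[305 223] [198 173]
```

View pics/x1.png

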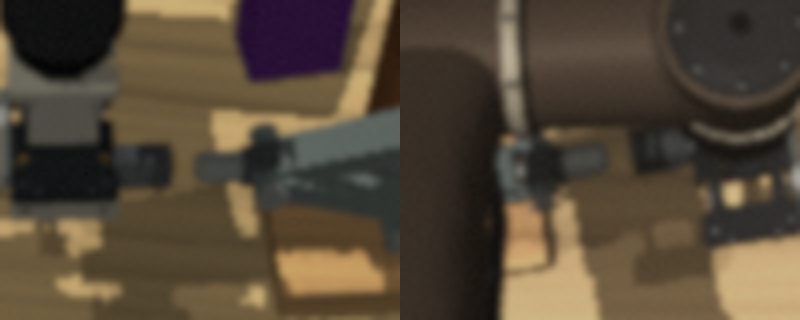

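The left half shows the socket at (150,165) in line with the hex at (215,165). The right half shows the same in plan, so I'll advance gently.

Call:
step_arm([
  [-0.0008,0.005,0,0,0],
  [-0.0016,0.01,0,0,0],
  [-0.0023,0.015,0,0,0],
  [-0.0031,0.02,0,0,0],
  [-0.0035,0.0225,0,0,0],
  [-0.0038,0.0245,0,0,0],
  [-0.0041,0.0265,0,0,0],
  [-0.0041,0.0265,0,0,0],
])

```text
t: 7.2
eef_pos: [0.5975, -0.1386, 0.0976]
ee_rot: [3.141, -0.001, -1.414]
force: [1.3, -3.3, -5.6]
width: 0.0197
gripper_force: 45.0
```

Call:
step_arm([
  [-0.0002,0.0015,0,0,0],
  [-0.0005,0.003,0,0,0],
  [-0.0007,0.0045,0,0,0],
  [-0.0007,0.0045,0,0,0],
])

```text
t: 7.6
eef_pos: [0.5964, -0.1332, 0.0972]
ee_rot: [3.141, 0.001, -1.415]
force: [0.0, -1.4, -7.7]
width: 0.0197
gripper_force: 45.0
```

```bash
python3 - <<'E'
from h import *
s=arm.get_state(); print(s['eef_pos'].round(4),s['ee_rot'].round(4),s['force'].round(2),s['moment'].round(2))
E
```

```text
[ 0.5964 -0.1332  0.0972] [ 3.1409e+00  6.0000e-04 -1.4148e+00] [ 0.04 -1.43 -7.68] [-0.55 -0.01  0.04]
```

Call:
step_arm([
  [0,0,-0.0008,0,0],
  [-0.0002,0.0015,-0.001,0,0],
  [-0.0005,0.003,-0.001,0,0],
  [-0.0007,0.0045,-0.001,0,0],
  [-0.0009,0.006,-0.001,0,0],
  [-0.0009,0.006,-0.001,0,0],
])

```text
t: 8.2
eef_pos: [0.5958, -0.1274, 0.0966]
ee_rot: [-3.141, 0.0, -1.415]
force: [0.0, -0.9, -7.5]
width: 0.0198
gripper_force: 45.0
```

```bash
python3 - <<'E'
from h import *
s=arm.get_state(); print(s['eef_pos'].round(4),s['ee_rot'].round(4),s['force'].round(2),s['moment'].round(2))
E
```

```text
[ 0.5958 -0.1274  0.0966] [-3.1415e+00  1.0000e-04 -1.4147e+00] [ 0.04 -0.9  -7.52] [-0.1   0.11  0.  ]
```

Call:
step_arm([
  [-0.0002,0.0015,-0.0005,0,0],
  [-0.0006,0.004,-0.0005,0,0],
  [-0.001,0.0065,-0.0005,0,0],
  [-0.0014,0.009,-0.0005,0,0],
  [-0.0018,0.0115,-0.0005,0,0],
  [-0.0018,0.0115,-0.0005,0,0],
])

```text
t: 8.8
eef_pos: [0.594, -0.1156, 0.0961]
ee_rot: [-3.142, 0.0, -1.414]
force: [0.3, 1.3, -5.6]
width: 0.0199
gripper_force: 45.0
```

```bash
python3 - <<'E'
from h import *
s=arm.get_state(); print(s['eef_pos'].round(4),s['ee_rot'].round(4),s['force'].round(2),s['moment'].round(2))
E
```

```text
[ 0.594  -0.1156  0.0961] [-3.1415e+00  2.0000e-04 -1.4145e+00] [ 0.33  1.35 -5.61] [ 0.21  0.07 -0.03]
```

Call:
step_arm([
  [-0.0003,0.002,0,0,0],
  [-0.0006,0.004,0,0,0],
  [-0.0009,0.0055,0,0,0],
  [-0.001,0.0065,0,0,0],
  [-0.001,0.0065,0,0,0],
])

```text
t: 9.3
eef_pos: [0.593, -0.1096, 0.0961]
ee_rot: [3.142, -0.0, -1.415]
force: [-1.1, -0.8, -6.5]
width: 0.0194
gripper_force: 45.0
```

Call:
step_arm([
  [-0.0002,0.001,0,0,0],
  [-0.0003,0.002,0,0,0],
  [-0.0003,0.002,0,0,0],
])

```text
t: 9.6
eef_pos: [0.5929, -0.1092, 0.0965]
ee_rot: [3.142, -0.002, -1.415]
force: [1.2, -9.3, -6.1]
width: 0.0197
gripper_force: 45.0
```

Call:
step_arm([
  [-0.0001,0.001,0,0,0],
  [-0.0001,0.001,0,0,0],
])

```text
t: 9.8
eef_pos: [0.593, -0.109, 0.0966]
ee_rot: [3.141, -0.003, -1.415]
force: [1.4, -13.9, -7.7]
width: 0.0197
gripper_force: 45.0
```

```bash
python3 - <<'E'
from h import *
f=grab('scene','s2'); s=arm.get_state(); print(s['eef_pos'].round(4),s['force'].round(2),s['moment'].round(2))
E
```

```text
[ 0.5929 -0.109   0.0966] [  2.22 -14.15  -6.44] [-5.21 -0.75 -0.05]
```

The socket is home: the stop is stiff within 1 mm of where I predicted it. I'll relieve the press, let go and rise.

Call:
step_arm([
  [0.0003,-0.002,0,0,0],
  [0.0004,-0.003,0,0,0.0],
  [0.0004,-0.003,0,0,0.03],
  [0.0004,-0.003,0,0,0.06],
  [0.0004,-0.003,0,0,0.0876],
  [0.0004,-0.003,0,0,0.0876],
  [0.0004,-0.003,0,0,0.0876],
  [0.0004,-0.003,0,0,0.0876],
  [0.0004,-0.003,0.02,0,0.0876],
  [0.0004,-0.003,0.045,0,0.0876],
  [0.0004,-0.003,0.07,0,0.0876],
  [-0.01,-0.03,0.08,0,0.0876],
  [-0.02,-0.06,0.08,0,0.0876],
  [-0.035,-0.09,0.08,0,0.0876],
  [-0.047,-0.115,0.08,0,0.0876],
  [-0.047,-0.115,0.08,0,0.0876],
  [-0.047,-0.115,0.08,0,0.0876],
])

```text
t: 11.55
eef_pos: [0.5454, -0.2222, 0.1761]
ee_rot: [-3.141, 0.0, -1.416]
force: [0.2, 0.2, -0.3]
width: 0.0874
gripper_force: 0.0
```

```bash
python3 - <<'E'
from h import *
g=grab('wrist','w4'); f=grab('scene','s3'); s=arm.get_state(); print(s['eef_pos'].round(4),s['force'].round(2),s['moment'].round(2),s['width'])
a=g['color'][:300]; b=f['color'][160:290,200:380]
b=cv2.resize(b,(415,300),interpolation=cv2.INTER_CUBIC)
cv2.imwrite('pics/x2.png',np.hstack([a,b])[:, -800:]); print(a.shape)
E
```

```text
[ 0.5459 -0.2212  0.1761] [0.57 0.64 0.77] [0.05 0.16 0.02] 0.08795254461864366
(300, 512, 3)
```

View pics/x2.png

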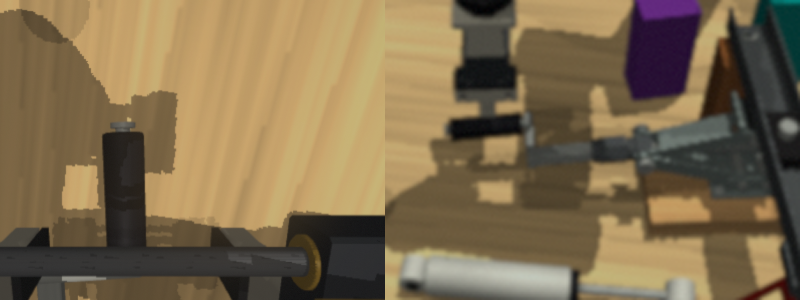

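```bash
python3 - <<'E'
from h import *
f=load('w4'); th=np.radians(8.95);u=np.array([-np.sin(th),np.cos(th),0]);v=np.array([np.cos(th),np.sin(th),0])
H=np.array([.5786,-.0224,0])
for z in (.07,.08,.09,.1):
    for uv in ((251,135),(253,240)):
        p=atz(f,uv,z); print(z,uv,'u',((p-H)@u).round(4),'v',((p-H)@v).round(4))
    w=np.linalg.norm(atz(f,(230,160),z)-atz(f,(272.5,160),z)); print(w)
t=arm.get_state()['eef_pos']; print('tcp u,v',(t-H)@u,(t-H)@v)
E
```

```text
0.07 (251, 135) u -0.2444 v -0.0591
0.07 (253, 240) u -0.1502 v -0.0603
0.03642216198041412
0.08 (251, 135) u -0.2449 v -0.0593
0.08 (253, 240) u -0.1542 v -0.0604
0.03504694364716778
0.09 (251, 135) u -0.2454 v -0.0595
0.09 (253, 240) u -0.1582 v -0.0606
0.03367172531392133
0.1 (251, 135) u -0.2458 v -0.0596
0.1 (253, 240) u -0.1623 v -0.0607
0.032296506980674766
tcp u,v -0.19133414992885023 -0.06322271772554434
```

The crank hangs on the screw with its far sleeve end at u=-0.245, which agrees with the socket being fully home. I'll grip the sleeve.

Call:
step_arm([
  [0.0015,0,-0.03,0,0.0876],
  [0.0015,0,-0.065,0,0.0876],
  [0.0015,0,-0.095,0,0.0876],
  [0.0015,0,-0.108,0,0.08],
  [0.0015,0,-0.112,0,0.06],
  [0.0015,0,-0.112,0,0.03],
  [0.0015,0,-0.112,0,0.0],
  [0.0015,0,-0.112,0,0.0],
  [0.0015,0,-0.112,0,0.0],
  [0.0015,0,-0.112,0,0.0],
  [0.0015,0,-0.112,0,0.0],
  [0.0015,0,-0.112,0,0.0],
], newtons=25)

```text
t: 12.85
eef_pos: [0.5471, -0.2216, 0.0642]
ee_rot: [-3.141, 0.0, -1.415]
force: [0.3, 0.2, 0.7]
width: 0.0331
gripper_force: 25.0
```

```bash
cat > st.py <<'E'
from h import *
th=np.radians(8.95);u=np.array([-np.sin(th),np.cos(th),0]);v=np.array([np.cos(th),np.sin(th),0]);H=np.array([.5786,-.0224,0])
def st():
    s=arm.get_state();t=s['eef_pos'];F=s['force'];M=s['moment']
    print('t',s['t'],'v,u,z',((t-H)@v).round(4),((t-H)@u).round(4),t[2].round(4),'ang',np.degrees(np.arctan2(t[2]+.019-.11,-((t-H)@v))).round(1),'Fv,Fu,Fz',(F@v).round(1),(F@u).round(1),F[2].round(1),'M',M.round(2),'w',s['width'].round(4),s['gripper_force'].round(1))
E
python3 -c "from st import *;st()"
```

```text
Traceback (most recent call last):
  File "st.py", line 5, in st
    print('t',s['t'],'v,u,z',((t-H)@v).round(4),((t-H)@u).round(4),t[2].round(4),'ang',np.degrees(np.arctan2(t[2]+.019-.11,-((t-H)@v))).round(1),'Fv,Fu,Fz',(F@v).round(1),(F@u).round(1),F[2].round(1),'M',M.round(2),'w',s['width'].round(4),s['gripper_force'].round(1))
                                                                                                                                                                                                                           ^^^^^^^^^^^^^^^^
AttributeError: 'float' object has no attribute 'round'
```

```bash
sed -i "s/s\['width'\].round(4),s\['gripper_force'\].round(1)/s['width'],s['gripper_force']/" st.py
cat > tab.py <<'E'
from st import *
AD=6.
def tcp(a,dz=0,v0=.0005,u0=-.192,ax=.110):
    s=max(0,(a-AD)/360); r=np.radians(a)
    return H+v*(v0-.065*np.cos(r))+u*(u0+.0015*s)+np.array([0,0,ax+.0038*s-.019+.065*np.sin(r)+dz])
def table(cmd,A,dz=None,**k):
    for i,a in enumerate(A):
        p=tcp(a,0 if dz is None else dz[i],**k)
        print([*(p-cmd).round(4).tolist(),0,0],end=', ' )
    print('\nend',p.round(4),A[-1])
E
python3 - <<'E'
from tab import *
st(); A=[-16,-13,-9,-4,2]+[2+9*i for i in range(1,16)]
dz=[-.007,-.007,-.006,-.005,-.005,-.004,-.004,-.003,-.003,-.002,-.002]+[-.001]*9
table(np.array([.5476,-.222,.0645]),A,dz)
E
```

```text
t 12.85 v,u,z -0.0621 -0.1919 0.0642 ang -23.4 Fv,Fu,Fz 0.3 0.2 0.7 M [ 0.23  0.03 -0.03] w 0.033140921654942146 24.960848093032837
[-0.0004, 0.0003, 0.0016, 0, 0], [-0.0012, 0.0002, 0.0049, 0, 0], [-0.0021, 0.0, 0.0103, 0, 0], [-0.0027, -0.0001, 0.017, 0, 0], [-0.0028, -0.0001, 0.0238, 0, 0], [-0.0017, 0.0001, 0.035, 0, 0], [0.001, 0.0006, 0.0449, 0, 0], [0.0052, 0.0013, 0.0553, 0, 0], [0.0107, 0.0022, 0.0639, 0, 0], [0.0175, 0.0033, 0.0725, 0, 0], [0.0254, 0.0046, 0.0789, 0, 0], [0.0342, 0.006, 0.085, 0, 0], [0.0436, 0.0075, 0.0887, 0, 0], [0.0535, 0.0091, 0.0908, 0, 0], [0.0635, 0.0107, 0.0914, 0, 0], [0.0736, 0.0123, 0.0903, 0, 0], [0.0833, 0.0139, 0.0877, 0, 0], [0.0924, 0.0154, 0.0835, 0, 0], [0.1008, 0.0167, 0.078, 0, 0], [0.1082, 0.018, 0.0712, 0, 0], 
end [ 0.6558 -0.204   0.1357] 137
```

First a short part of the turn, to feel the drive.

Call:
step_arm([
  [-0.0004,0.0003,0.0016,0,0],
  [-0.0012,0.0002,0.0049,0,0],
  [-0.0021,0.0,0.0103,0,0],
  [-0.0027,-0.0001,0.017,0,0],
  [-0.0028,-0.0001,0.0238,0,0],
  [-0.0017,0.0001,0.035,0,0],
])

```text
t: 13.45
eef_pos: [0.5446, -0.2213, 0.0992]
ee_rot: [3.14, 0.001, -1.415]
force: [0.3, 0.0, -4.4]
width: 0.0332
gripper_force: 25.0
```

```bash
python3 -c "from st import *;st()"
```

```text
t 13.45 v,u,z -0.0645 -0.1912 0.0992 ang 7.3 Fv,Fu,Fz 0.3 -0.0 -4.4 M [-0.07  0.19  0.02] w 0.03321493434157108 24.99767303466797
```

Call:
step_arm([
  [0.0027,0.0005,0.0099,0,0],
  [0.0069,0.0012,0.0203,0,0],
  [0.0124,0.0021,0.0289,0,0],
  [0.0192,0.0032,0.0375,0,0],
  [0.0271,0.0045,0.0439,0,0],
  [0.0359,0.0059,0.05,0,0],
  [0.0453,0.0074,0.0537,0,0],
  [0.0552,0.009,0.0558,0,0],
])

```text
t: 14.25
eef_pos: [0.5985, -0.2124, 0.1547]
ee_rot: [3.136, 0.001, -1.414]
force: [-9.3, -1.1, -3.6]
width: 0.0336
gripper_force: 26.2
```

```bash
python3 -c "from st import *;st()"
```

```text
t 14.25 v,u,z -0.0099 -0.1908 0.1547 ang 81.1 Fv,Fu,Fz -9.4 0.3 -3.6 M [-0.26  3.36  0.89] w 0.03361184268052361 26.210930049419403
```

```bash
python3 - <<'E'
from tab import *
c=np.array([.6011,-.2129,.1553]); a=83
for k in range(4):
    A=[a+10*i for i in range(1,19)]; table(c,A); c=tcp(A[-1]).round(4); a=A[-1]
E
```

```text
[0.0112, 0.0018, 0.0015, 0, 0], [0.0222, 0.0036, 0.0001, 0, 0], [0.0329, 0.0053, -0.0033, 0, 0], [0.0428, 0.0069, -0.0086, 0, 0], [0.0516, 0.0083, -0.0154, 0, 0], [0.0591, 0.0096, -0.0237, 0, 0], [0.065, 0.0105, -0.0332, 0, 0], [0.0692, 0.0112, -0.0436, 0, 0], [0.0715, 0.0116, -0.0546, 0, 0], [0.0719, 0.0117, -0.0658, 0, 0], [0.0703, 0.0115, -0.0769, 0, 0], [0.0668, 0.011, -0.0876, 0, 0], [0.0616, 0.0102, -0.0975, 0, 0], [0.0547, 0.0092, -0.1063, 0, 0], [0.0464, 0.0079, -0.1138, 0, 0], [0.0369, 0.0065, -0.1197, 0, 0], [0.0265, 0.0049, -0.1239, 0, 0], [0.0155, 0.0032, -0.1261, 0, 0], 
end [ 0.6166 -0.2097  0.0292] 263
[-0.0112, -0.0017, -0.0003, 0, 0], [-0.0223, -0.0034, 0.0014, 0, 0], [-0.0329, -0.0051, 0.005, 0, 0], [-0.0428, -0.0066, 0.0104, 0, 0], [-0.0516, -0.0079, 0.0175, 0, 0], [-0.0591, -0.0091, 0.026, 0, 0], [-0.0651, -0.0099, 0.0357, 0, 0], [-0.0693, -0.0106, 0.0464, 0, 0], [-0.0716, -0.0109, 0.0575, 0, 0], [-0.072, -0.0109, 0.069, 0, 0], [-0.0704, -0.0106, 0.0803, 0, 0], [-0.067, -0.01, 0.0912, 0, 0], [-0.0617, -0.0092, 0.1013, 0, 0], [-0.0549, -0.008, 0.1103, 0, 0], [-0.04
[... 729 characters left out ...]
, 0.0032, -0.1271, 0, 0], 
end [ 0.6164 -0.2082  0.033 ] 623
[-0.0112, -0.0017, -0.0003, 0, 0], [-0.0223, -0.0034, 0.0014, 0, 0], [-0.0329, -0.0051, 0.005, 0, 0], [-0.0428, -0.0066, 0.0104, 0, 0], [-0.0517, -0.0079, 0.0175, 0, 0], [-0.0592, -0.0091, 0.026, 0, 0], [-0.0651, -0.01, 0.0357, 0, 0], [-0.0693, -0.0106, 0.0464, 0, 0], [-0.0716, -0.0109, 0.0575, 0, 0], [-0.072, -0.0109, 0.069, 0, 0], [-0.0705, -0.0106, 0.0803, 0, 0], [-0.067, -0.0101, 0.0912, 0, 0], [-0.0618, -0.0092, 0.1013, 0, 0], [-0.0549, -0.0081, 0.1103, 0, 0], [-0.0466, -0.0067, 0.118, 0, 0], [-0.0371, -0.0052, 0.1241, 0, 0], [-0.0267, -0.0035, 0.1285, 0, 0], [-0.0158, -0.0017, 0.1309, 0, 0], 
end [ 0.6006 -0.2099  0.1639] 803
```

Call:
step_arm([
  [0.0112,0.0018,0.0015,0,0],
  [0.0222,0.0036,0.0001,0,0],
  [0.0329,0.0053,-0.0033,0,0],
  [0.0428,0.0069,-0.0086,0,0],
  [0.0516,0.0083,-0.0154,0,0],
  [0.0591,0.0096,-0.0237,0,0],
  [0.065,0.0105,-0.0332,0,0],
  [0.0692,0.0112,-0.0436,0,0],
  [0.0715,0.0116,-0.0546,0,0],
  [0.0719,0.0117,-0.0658,0,0],
])

```text
t: 15.25
eef_pos: [0.6742, -0.2011, 0.0912]
ee_rot: [-3.139, -0.001, -1.414]
force: [-3.4, 0.1, 6.6]
width: 0.0335
gripper_force: 24.7
```

```bash
python3 -c "from st import *;st()"
```

```text
t 15.25 v,u,z 0.0667 -0.1914 0.0912 ang 179.9 Fv,Fu,Fz -3.4 0.6 6.6 M [0.28 1.42 0.03] w 0.03346453358683698 24.698566496372223
```

Call:
step_arm([
  [-0.0016,-0.0002,-0.0111,0,0],
  [-0.0051,-0.0007,-0.0218,0,0],
  [-0.0103,-0.0015,-0.0317,0,0],
  [-0.0172,-0.0025,-0.0405,0,0],
  [-0.0255,-0.0038,-0.048,0,0],
  [-0.035,-0.0052,-0.0539,0,0],
  [-0.0454,-0.0068,-0.0581,0,0],
  [-0.0564,-0.0085,-0.0603,0,0],
  [-0.0676,-0.0102,-0.0606,0,0],
  [-0.0787,-0.0119,-0.0589,0,0],
  [-0.0893,-0.0136,-0.0553,0,0],
  [-0.0992,-0.0151,-0.0499,0,0],
  [-0.108,-0.0164,-0.0428,0,0],
  [-0.1155,-0.0176,-0.0343,0,0],
  [-0.1215,-0.0184,-0.0246,0,0],
  [-0.1257,-0.0191,-0.0139,0,0],
  [-0.128,-0.0194,-0.0028,0,0],
  [-0.1284,-0.0194,0.0087,0,0],
])

```text
t: 17.05
eef_pos: [0.5444, -0.2205, 0.0982]
ee_rot: [3.142, -0.0, -1.415]
force: [0.5, -1.6, -11.5]
width: 0.0335
gripper_force: 24.7
```

```bash
python3 -c "from st import *;st()"
```

```text
t 17.05 v,u,z -0.0646 -0.1903 0.0982 ang 6.4 Fv,Fu,Fz 0.2 -1.6 -11.5 M [-0.85  0.05  0.22] w 0.03348271101565409 24.73379284143448
```

Call:
step_arm([
  [0.0016,0.0003,0.0113,0,0],
  [0.005,0.0009,0.0222,0,0],
  [0.0103,0.0017,0.0323,0,0],
  [0.0171,0.0029,0.0413,0,0],
  [0.0255,0.0042,0.049,0,0],
  [0.0349,0.0057,0.0551,0,0],
  [0.0453,0.0074,0.0595,0,0],
  [0.0563,0.0092,0.0619,0,0],
  [0.0674,0.011,0.0624,0,0],
  [0.0785,0.0128,0.061,0,0],
  [0.0891,0.0145,0.0576,0,0],
  [0.099,0.0161,0.0523,0,0],
  [0.1078,0.0175,0.0455,0,0],
  [0.1153,0.0187,0.0372,0,0],
  [0.1212,0.0197,0.0277,0,0],
  [0.1254,0.0204,0.0173,0,0],
  [0.1278,0.0208,0.0063,0,0],
  [0.1281,0.0209,-0.0049,0,0],
])

```text
t: 18.85
eef_pos: [0.6744, -0.1999, 0.0959]
ee_rot: [-3.138, -0.002, -1.414]
force: [-2.7, -2.1, 7.5]
width: 0.0335
gripper_force: 24.7
```

```bash
python3 - <<'E'
from st import *
st(); grab('top','t2'); f=grab('scene','s4')
# beam ends: compare template shifts s0->s4 with points on beam predicted
E
```

```text
t 18.85 v,u,z 0.067 -0.1902 0.0959 ang 175.9 Fv,Fu,Fz -3.0 -1.7 7.5 M [-0.56  1.02  0.05] w 0.03350015653546958 24.67410385608673
```

```bash
cat > lvl.py <<'E'
from st import *
# stand pivot: jack centre is on screw axis; beam axis along v. pivot = ring near + .38*v-ish
J=np.array([.4155,.126,0]); 
def pt(s,tau,h): # s dist from stand contact to the near side, h above underside, rotated about stand contact
    r=np.radians(tau); base=H+u*UB
    return base+v*(.25-s*np.cos(r)+h*np.sin(r)*-1)+np.array([0,0,.205-s*np.sin(r)+h*np.cos(r)])
UB=None
p=J-H; UB=p@u; print('beam u',UB,'ring s',.25-p@v)
def shift(a,b,c,win=(16,12)):
    A=a[c[1]-win[1]:c[1]+win[1]+1,c[0]-win[0]:c[0]+win[0]+1]; 
    B=b[c[1]-win[1]-8:c[1]+win[1]+9,c[0]-win[0]-8:c[0]+win[0]+9]
    U=8; A=cv2.resize(A,None,fx=U,fy=U,interpolation=cv2.INTER_CUBIC);B=cv2.resize(B,None,fx=U,fy=U,interpolation=cv2.INTER_CUBIC)
    m=cv2.matchTemplate(B,A,cv2.TM_CCOEFF_NORMED); _,s,_,l=cv2.minMaxLoc(m); return (np.array(l)/U-8).round(2),round(s,3)
def rep(tag,cam='s'):
    f0,f1=load(cam+'0'),load(tag)
    for s,h in ((.40,.02),(.36,.0),(.30,.02),(.20,.02)):
        c=proj(f0,pt(s,3.3,h))[0]; ci=c.round().astype(int)
        print(tag,s,h,c.round(1),'meas',*shift(f0['color'],f1['color'],ci),'level would be',(proj(f0,pt(s,0,h))[0]-c).round(2))
E
python3 - <<'E'
from lvl import *
rep('s3'); rep('s4'); rep('t2','t')
E
```

```text
beam u 0.1719670250191855 ring s 0.3880272158164861
s3 0.4 0.02 [354.7 168.7] meas [0.12 0.12] 0.976 level would be [ 1.33 -4.98]
s3 0.36 0.0 [356.1 181.5] meas [ 0.12 -0.12] 0.987 level would be [ 1.17 -4.6 ]
s3 0.3 0.02 [361.3 190. ] meas [ 0.   -0.12] 0.98 level would be [ 1.16 -3.65]
s3 0.2 0.02 [368.7 213.8] meas [-0.12  0.  ] 0.994 level would be [ 0.91 -2.29]
s4 0.4 0.02 [354.7 168.7] meas [ 1.   -0.62] 0.484 level would be [ 1.33 -4.98]
s4 0.36 0.0 [356.1 181.5] meas [0.12 0.62] 0.407 level would be [ 1.17 -4.6 ]
s4 0.3 0.02 [361.3 190. ] meas [0.12 0.  ] 0.837 level would be [ 1.16 -3.65]
s4 0.2 0.02 [368.7 213.8] meas [ 0.12 -0.12] 0.978 level would be [ 0.91 -2.29]
t2 0.4 0.02 [147.3 225.9] meas [-0.25 -8.  ] 0.34 level would be [-1.69 -0.24]
t2 0.36 0.0 [146.7 212.9] meas [0.5 0. ] 0.386 level would be [-1.46 -0.09]
t2 0.3 0.02 [142.3 193.7] meas [0. 0.] 0.743 level would be [-1.34 -0.71]
t2 0.2 0.02 [137.5 161.7] meas [-0.12 -0.5 ] 0.602 level would be [-0.94 -0.88]
```

Call:
step_arm([
  [-0.0015,-0.0002,-0.0111,0,0],
  [-0.005,-0.0007,-0.0218,0,0],
  [-0.0103,-0.0015,-0.0317,0,0],
  [-0.0172,-0.0025,-0.0405,0,0],
  [-0.0255,-0.0038,-0.048,0,0],
  [-0.035,-0.0052,-0.0539,0,0],
  [-0.0454,-0.0068,-0.0581,0,0],
  [-0.0563,-0.0085,-0.0603,0,0],
  [-0.0675,-0.0102,-0.0606,0,0],
  [-0.0786,-0.0119,-0.0589,0,0],
  [-0.0892,-0.0136,-0.0553,0,0],
  [-0.0991,-0.0151,-0.0499,0,0],
  [-0.108,-0.0164,-0.0428,0,0],
  [-0.1155,-0.0176,-0.0343,0,0],
  [-0.1214,-0.0185,-0.0246,0,0],
  [-0.1256,-0.0191,-0.0139,0,0],
  [-0.1279,-0.0194,-0.0028,0,0],
  [-0.1283,-0.0194,0.0087,0,0],
])

```text
t: 20.75
eef_pos: [0.5442, -0.2189, 0.1023]
ee_rot: [-3.141, -0.0, -1.415]
force: [-0.2, -3.8, -11.4]
width: 0.0336
gripper_force: 24.7
```

```bash
python3 - <<'E'
from lvl import *
st(); grab('scene','s5'); rep('s5'); rep('s4')
E
```

```text
beam u 0.1719670250191855 ring s 0.3880272158164861
t 20.75 v,u,z -0.0646 -0.1888 0.1023 ang 9.9 Fv,Fu,Fz -0.8 -3.7 -11.4 M [-1.56  0.05  0.2 ] w 0.03363281607287937 24.719559252262115
s5 0.4 0.02 [354.7 168.7] meas [ 0.5  -0.62] 0.964 level would be [ 1.33 -4.98]
s5 0.36 0.0 [356.1 181.5] meas [ 0.38 -0.88] 0.976 level would be [ 1.17 -4.6 ]
s5 0.3 0.02 [361.3 190. ] meas [ 0.12 -1.5 ] 0.946 level would be [ 1.16 -3.65]
s5 0.2 0.02 [368.7 213.8] meas [ 0.5 -0.5] 0.975 level would be [ 0.91 -2.29]
s4 0.4 0.02 [354.7 168.7] meas [ 1.   -0.62] 0.484 level would be [ 1.33 -4.98]
s4 0.36 0.0 [356.1 181.5] meas [0.12 0.62] 0.407 level would be [ 1.17 -4.6 ]
s4 0.3 0.02 [361.3 190. ] meas [0.12 0.  ] 0.837 level would be [ 1.16 -3.65]
s4 0.2 0.02 [368.7 213.8] meas [ 0.12 -0.12] 0.978 level would be [ 0.91 -2.29]
```

```bash
cat > fit.py <<'E'
from lvl import *
from scipy.ndimage import gaussian_filter1d
def quad(f,tau,h=.03,w=.045):
    return np.float32([proj(f,pt(s,tau,h)+u*d)[0] for s in (.45,-.02) for d in (-w,w)])
def fit(tag,cam='s',h=.03,srange=None):
    f0,f1=load(cam+'0'),load(tag); g0=cv2.cvtColor(f0['color'],6).astype(np.float32); g1=cv2.cvtColor(f1['color'],6).astype(np.float32)
    q0=quad(f0,3.3,h); W,Hh=90,470
    D=np.float32([[0,0],[W,0],[0,Hh],[W,Hh]]); A=cv2.warpPerspective(g0,cv2.getPerspectiveTransform(q0,D),(W,Hh))
    taus=np.arange(-2,4.01,.1); E=[]
    for t in taus:
        B=cv2.warpPerspective(g1,cv2.getPerspectiveTransform(quad(f0,t,h),D),(W,Hh))
        a=A[20:440,10:80];b=B[20:440,10:80]
        if srange: a=a[srange[0]:srange[1]];b=b[srange[0]:srange[1]]
        E.append(np.corrcoef(a.ravel(),b.ravel())[0,1])
    E=np.array(E);i=E.argmax()
    print(tag,h,srange,'tau',taus[i].round(2),'corr',E[i].round(3), E[::10].round(3))
E
python3 - <<'E'
from fit import *
for t in ('s0','s3','s4','s5'):
    fit(t); 
    fit(t,srange=(0,230)); fit(t,h=.01)
E
```

```text
beam u 0.1719670250191855 ring s 0.3880272158164861
s0 0.03 None tau 3.3 corr 1.0 [0.679 0.753 0.829 0.901 0.962 0.998 0.987]
s0 0.03 (0, 230) tau 3.3 corr 1.0 [0.659 0.732 0.809 0.886 0.954 0.997 0.983]
s0 0.01 None tau 3.3 corr 1.0 [0.596 0.676 0.768 0.863 0.947 0.997 0.982]
s3 0.03 None tau 3.2 corr 0.986 [0.675 0.75  0.826 0.898 0.955 0.985 0.97 ]
s3 0.03 (0, 230) tau 3.2 corr 0.983 [0.656 0.73  0.808 0.884 0.948 0.982 0.963]
s3 0.01 None tau 3.3 corr 0.983 [0.613 0.689 0.771 0.858 0.937 0.981 0.964]
s4 0.03 None tau 2.6 corr 0.824 [0.616 0.684 0.744 0.791 0.819 0.821 0.784]
s4 0.03 (0, 230) tau 2.4 corr 0.756 [0.568 0.632 0.687 0.73  0.754 0.749 0.696]
s4 0.01 None tau 2.6 corr 0.762 [0.538 0.6   0.662 0.717 0.755 0.759 0.714]
s5 0.03 None tau 2.3 corr 0.986 [0.744 0.821 0.894 0.952 0.984 0.974 0.918]
s5 0.03 (0, 230) tau 2.2 corr 0.983 [0.726 0.807 0.884 0.947 0.981 0.966 0.891]
s5 0.01 None tau 2.5 corr 0.973 [0.686 0.769 0.85  0.921 0.967 0.964 0.9  ]
```

```bash
python3 - <<'E'
from tab import *
# cmd bookkeeping: tcp(723) 
c=tcp(723).round(4); print(c); a=723
for k in range(2):
    A=[a+10*i for i in range(1,19)]; table(c,A,u0=-.193); c=tcp(A[-1],u0=-.193).round(4); a=A[-1]
E
```

```text
[ 0.5444 -0.2191  0.102 ]
[0.0017, -0.0007, 0.0113, 0, 0], [0.0051, -0.0001, 0.0222, 0, 0], [0.0104, 0.0007, 0.0323, 0, 0], [0.0173, 0.0018, 0.0413, 0, 0], [0.0256, 0.0032, 0.049, 0, 0], [0.0351, 0.0047, 0.0551, 0, 0], [0.0454, 0.0064, 0.0595, 0, 0], [0.0564, 0.0082, 0.0619, 0, 0], [0.0676, 0.01, 0.0624, 0, 0], [0.0786, 0.0118, 0.061, 0, 0], [0.0893, 0.0135, 0.0576, 0, 0], [0.0991, 0.0151, 0.0523, 0, 0], [0.108, 0.0165, 0.0455, 0, 0], [0.1154, 0.0177, 0.0372, 0, 0], [0.1214, 0.0187, 0.0277, 0, 0], [0.1256, 0.0194, 0.0173, 0, 0], [0.1279, 0.0198, 0.0063, 0, 0], [0.1283, 0.0199, -0.0049, 0, 0], 
end [ 0.6727 -0.1992  0.0971] 903
[-0.0016, -0.0002, -0.0111, 0, 0], [-0.0051, -0.0007, -0.0218, 0, 0], [-0.0103, -0.0015, -0.0317, 0, 0], [-0.0172, -0.0025, -0.0405, 0, 0], [-0.0256, -0.0038, -0.048, 0, 0], [-0.0351, -0.0052, -0.0539, 0, 0], [-0.0454, -0.0068, -0.0581, 0, 0], [-0.0564, -0.0085, -0.0603, 0, 0], [-0.0676, -0.0102, -0.0606, 0, 0], [-0.0787, -0.0119, -0.0589, 0, 0], [-0.0893, -0.0136, -0.0553, 0, 0], [-0.0992, -0.0151, -0.0499, 0, 0], [-0.108, -0.0164, -0.0428, 0, 0], [-0.1155, -0.0176, -0.0343, 0, 0], [-0.1215, -0.0185, -0.0246, 0, 0], [-0.1257, -0.0191, -0.0139, 0, 0], [-0.128, -0.0194, -0.0028, 0, 0], [-0.1284, -0.0194, 0.0087, 0, 0], 
end [ 0.5443 -0.2186  0.1058] 1083
```

Call:
step_arm([
  [0.0017,-0.0002,0.0113,0,0],
  [0.0051,0.0001,0.0222,0,0],
  [0.0104,0.0007,0.0323,0,0],
  [0.0173,0.0018,0.0413,0,0],
  [0.0256,0.0032,0.049,0,0],
  [0.0351,0.0047,0.0551,0,0],
  [0.0454,0.0064,0.0595,0,0],
  [0.0564,0.0082,0.0619,0,0],
  [0.0676,0.01,0.0624,0,0],
  [0.0786,0.0118,0.061,0,0],
  [0.0893,0.0135,0.0576,0,0],
  [0.0991,0.0151,0.0523,0,0],
  [0.108,0.0165,0.0455,0,0],
  [0.1154,0.0177,0.0372,0,0],
  [0.1214,0.0187,0.0277,0,0],
  [0.1256,0.0194,0.0173,0,0],
  [0.1279,0.0198,0.0063,0,0],
  [0.1283,0.0199,-0.0049,0,0],
])

```text
t: 22.6
eef_pos: [0.6745, -0.1989, 0.0997]
ee_rot: [-3.138, -0.002, -1.414]
force: [-3.1, -0.2, 6.3]
width: 0.0338
gripper_force: 24.7
```

Call:
step_arm([
  [-0.0016,-0.0002,-0.0111,0,0],
  [-0.0051,-0.0007,-0.0218,0,0],
  [-0.0103,-0.0015,-0.0317,0,0],
  [-0.0172,-0.0025,-0.0405,0,0],
  [-0.0256,-0.0038,-0.048,0,0],
  [-0.0351,-0.0052,-0.0539,0,0],
  [-0.0454,-0.0068,-0.0581,0,0],
  [-0.0564,-0.0085,-0.0603,0,0],
  [-0.0676,-0.0102,-0.0606,0,0],
  [-0.0787,-0.0119,-0.0589,0,0],
  [-0.0893,-0.0136,-0.0553,0,0],
  [-0.0992,-0.0151,-0.0499,0,0],
  [-0.108,-0.0164,-0.0428,0,0],
  [-0.1155,-0.0176,-0.0343,0,0],
  [-0.1215,-0.0185,-0.0246,0,0],
  [-0.1257,-0.0191,-0.0139,0,0],
  [-0.128,-0.0194,-0.0028,0,0],
  [-0.1284,-0.0194,0.0087,0,0],
])

```text
t: 24.4
eef_pos: [0.545, -0.2185, 0.1065]
ee_rot: [-3.14, -0.001, -1.415]
force: [0.3, -3.6, -10.9]
width: 0.0338
gripper_force: 24.7
```

```bash
python3 - <<'E'
from fit import *
st(); grab('scene','s6'); fit('s6'); fit('s6',srange=(0,230)); fit('s6',h=.01)
fit('s6',h=.04);fit('s5',h=.04)
E
```

```text
beam u 0.1719670250191855 ring s 0.3880272158164861
t 24.4 v,u,z -0.0637 -0.1885 0.1065 ang 13.7 Fv,Fu,Fz -0.2 -3.6 -10.9 M [-1.58  0.17  0.19] w 0.03383378587311532 24.716362059116364
s6 0.03 None tau 0.6 corr 0.971 [0.861 0.924 0.964 0.969 0.932 0.86  0.763]
s6 0.03 (0, 230) tau 0.4 corr 0.965 [0.855 0.922 0.961 0.957 0.902 0.804 0.675]
s6 0.01 None tau 0.9 corr 0.937 [0.796 0.867 0.919 0.937 0.911 0.845 0.749]
s6 0.04 None tau 0.6 corr 0.983 [0.867 0.932 0.975 0.981 0.945 0.878 0.787]
s5 0.04 None tau 2.3 corr 0.991 [0.749 0.826 0.898 0.957 0.989 0.981 0.932]
```

Call:
step_arm([
  [0.0016,0.0,0.0113,0,0],
  [0.005,0.0006,0.0222,0,0],
  [0.0103,0.0014,0.0323,0,0],
  [0.0171,0.0025,0.0413,0,0],
  [0.0255,0.0038,0.049,0,0],
  [0.0349,0.0053,0.0551,0,0],
  [0.0453,0.007,0.0595,0,0],
  [0.0563,0.0088,0.0619,0,0],
  [0.0674,0.0106,0.0624,0,0],
  [0.0674,0.0106,0.0624,0,0],
])

```text
t: 25.45
eef_pos: [0.6111, -0.208, 0.1686]
ee_rot: [3.139, -0.001, -1.414]
force: [-7.6, -5.9, -1.3]
width: 0.0341
gripper_force: 25.5
```

```bash
python3 - <<'E'
from fit import *
st(); grab('scene','s7')
for h in (.03,.04): fit('s7',h=h); fit('s7',h=h,srange=(0,230)); fit('s6',h=h,srange=(0,230)); fit('s7',h=h,srange=(200,420)); fit('s6',h=h,srange=(200,420))
E
```

```text
beam u 0.1719670250191855 ring s 0.3880272158164861
t 25.45 v,u,z 0.0033 -0.1884 0.1686 ang 92.4 Fv,Fu,Fz -8.4 -4.6 -1.3 M [-1.55  2.87  0.54] w 0.03406917796440326 25.47598421573639
s7 0.03 None tau 0.2 corr 0.962 [0.882 0.936 0.961 0.949 0.898 0.818 0.718]
s7 0.03 (0, 230) tau 0.0 corr 0.955 [0.878 0.934 0.955 0.93  0.859 0.752 0.623]
s6 0.03 (0, 230) tau 0.4 corr 0.965 [0.855 0.922 0.961 0.957 0.902 0.804 0.675]
s7 0.03 (200, 420) tau 0.9 corr 0.98 [0.867 0.929 0.969 0.98  0.958 0.902 0.818]
s6 0.03 (200, 420) tau 1.3 corr 0.988 [0.833 0.907 0.96  0.986 0.979 0.935 0.859]
s7 0.04 None tau 0.3 corr 0.975 [0.888 0.945 0.974 0.964 0.916 0.842 0.747]
s7 0.04 (0, 230) tau 0.2 corr 0.972 [0.877 0.941 0.971 0.954 0.891 0.799 0.686]
s6 0.04 (0, 230) tau 0.5 corr 0.981 [0.855 0.927 0.973 0.974 0.925 0.839 0.728]
s7 0.04 (200, 420) tau 0.6 corr 0.985 [0.875 0.942 0.979 0.983 0.955 0.897 0.813]
s6 0.04 (200, 420) tau 1.1 corr 0.992 [0.837 0.919 0.972 0.992 0.979 0.934 0.86 ]
```

Call:
step_arm([
  [0.0111,0.001,-0.0014,0,0],
  [0.0217,0.0025,-0.0048,0,0],
  [0.0316,0.004,-0.0101,0,0],
  [0.036,0.0048,-0.0133,0,0],
  [0.036,0.0048,-0.0133,0,0],
  [0.035,0.004,-0.0125,0,0],
  [0.035,0.004,-0.0125,0,0.03],
  [0.035,0.004,-0.0125,0,0.06],
  [0.035,0.004,-0.0125,0,0.0876],
  [0.035,0.004,-0.0125,0,0.0876],
  [0.035,0.004,-0.0125,0,0.0876],
  [0.035,0.004,-0.0125,0,0.0876],
  [0.035,0.004,0.01,0,0.0876],
  [0.035,0.004,0.04,0,0.0876],
  [0.035,0.004,0.08,0,0.0876],
  [0.035,0.004,0.12,0,0.0876],
  [0.0,0.004,0.155,0,0.0876],
  [-0.03,0.004,0.17,0,0.0876],
  [-0.03,0.004,0.17,0,0.0876],
  [-0.03,0.004,0.17,0,0.0876],
])

```text
t: 27.5
eef_pos: [0.5818, -0.2036, 0.3395]
ee_rot: [-3.137, -0.001, -1.415]
force: [-0.2, 0.6, -0.5]
width: 0.088
gripper_force: 0.0
```

```bash
python3 - <<'E'
from fit import *
st(); grab('scene','s8'); grab('top','t8')
for h in (.03,.04): fit('s8',h=h); fit('s8',h=h,srange=(0,230)); fit('s8',h=h,srange=(200,420));fit('t8','t',h=h)
E
```

```text
beam u 0.1719670250191855 ring s 0.3880272158164861
t 27.5 v,u,z -0.0251 -0.1795 0.3395 ang 84.2 Fv,Fu,Fz -0.1 0.6 -0.5 M [ 0.04  0.12 -0.03] w 0.08796761444128745 0.0
s8 0.03 None tau 0.2 corr 0.958 [0.874 0.93  0.957 0.946 0.897 0.815 0.713]
s8 0.03 (0, 230) tau 0.1 corr 0.953 [0.869 0.928 0.953 0.931 0.863 0.756 0.625]
s8 0.03 (200, 420) tau 0.8 corr 0.979 [0.868 0.93  0.969 0.978 0.952 0.894 0.809]
t8 0.03 None tau -1.0 corr 0.454 [0.45  0.454 0.451 0.441 0.426 0.407 0.386]
s8 0.04 None tau 0.2 corr 0.972 [0.886 0.943 0.971 0.959 0.912 0.839 0.744]
s8 0.04 (0, 230) tau 0.1 corr 0.969 [0.874 0.939 0.969 0.951 0.892 0.803 0.693]
s8 0.04 (200, 420) tau 0.5 corr 0.983 [0.884 0.946 0.979 0.98  0.95  0.889 0.804]
t8 0.04 None tau -0.2 corr 0.463 [0.445 0.459 0.463 0.457 0.443 0.424 0.4  ]
```

```bash
cat > fit4.py <<'E'
from fit import *
from scipy.optimize import minimize
def q(f,x,h,w=.045):
    tau,dv,du,yaw=x
    out=[]
    for s in (.45,-.02):
        for d in (-w,w):
            out.append(proj(f,pt(s,tau,h)+u*(d+du/1e3+np.radians(yaw)*-(s-.18))+v*dv/1e3)[0])
    return np.float32(out)
def run(tag,h,free):
    f0,f1=load('s0'),load(tag); g=[cv2.cvtColor(f['color'],6).astype(np.float32) for f in (f0,f1)]
    W,Hh=90,470; D=np.float32([[0,0],[W,0],[0,Hh],[W,Hh]])
    A=cv2.warpPerspective(g[0],cv2.getPerspectiveTransform(q(f0,[3.3,0,0,0],h),D),(W,Hh))[20:440,12:78]
    def c(y):
        x=np.zeros(4); x[free]=y
        B=cv2.warpPerspective(g[1],cv2.getPerspectiveTransform(q(f0,x,h),D),(W,Hh))[20:440,12:78]
        return -np.corrcoef(A.ravel(),B.ravel())[0,1]
    y0=np.zeros(len(free)); y0[0]=1
    S=np.vstack([y0]+[y0+np.eye(len(free))[i]*1.5*(1 if free[i]<3 else .4) for i in range(len(free))])
    r=minimize(c,y0,method='Nelder-Mead',options=dict(initial_simplex=S,xatol=.01,fatol=1e-5)); print(tag,h,free,r.x.round(2),-r.fun)
if __name__=='__main__':
  for t in ('s3','s5','s6','s7','s8'):
    for fr in ([0],[0,1],[0,2,3],[0,1,2,3]): run(t,.035,fr)
E
python3 fit4.py
```

```text
beam u 0.1719670250191855 ring s 0.3880272158164861
s3 0.035 [0] [3.2] 0.9869267915412057
s3 0.035 [0, 1] [3.17 0.3 ] 0.9870003005199087
s3 0.035 [0, 2, 3] [ 3.26  0.15 -0.03] 0.9870981325549952
s3 0.035 [0, 1, 2, 3] [ 3.29 -0.09  0.17 -0.04] 0.9871051306604658
s5 0.035 [0] [2.31] 0.9906040631529989
s5 0.035 [0, 1] [2.24 0.6 ] 0.9909410127685453
s5 0.035 [0, 2, 3] [ 2.39  0.1  -0.09] 0.9909461267102576
s5 0.035 [0, 1, 2, 3] [ 2.3   0.38 -0.01 -0.05] 0.9910096007875622
s6 0.035 [0] [0.62] 0.9832743678206811
s6 0.035 [0, 1] [0.54 1.06] 0.9842483033646502
s6 0.035 [0, 2, 3] [ 0.69 -0.03 -0.11] 0.983666760725995
s6 0.035 [0, 1, 2, 3] [ 0.28  1.72 -0.53  0.01] 0.9847971319471257
s7 0.035 [0] [0.2] 0.9757893342096358
s7 0.035 [0, 1] [0.13 1.03] 0.9769022833209748
s7 0.035 [0, 2, 3] [ 0.33  0.07 -0.11] 0.97623558832314
s7 0.035 [0, 1, 2, 3] [-0.06  1.58 -0.37  0.01] 0.9772341734135839
s8 0.035 [0] [0.23] 0.9714305445967999
s8 0.035 [0, 1] [0.13 0.88] 0.9721257959125645
s8 0.035 [0, 2, 3] [ 0.27  0.07 -0.06] 0.9716195501689484
s8 0.035 [0, 1, 2, 3] [-0.03  1.4  -0.32  0.02] 0.9723652444726735
```

```bash
python3 - <<'E'
from h import *
a=load('s8')['color'][135:300,200:420]
cv2.imwrite('pics/x3.png',cv2.resize(a,None,fx=3.6,fy=3.6,interpolation=cv2.INTER_CUBIC))
E
```

```text
(no output)
```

View pics/x3.png

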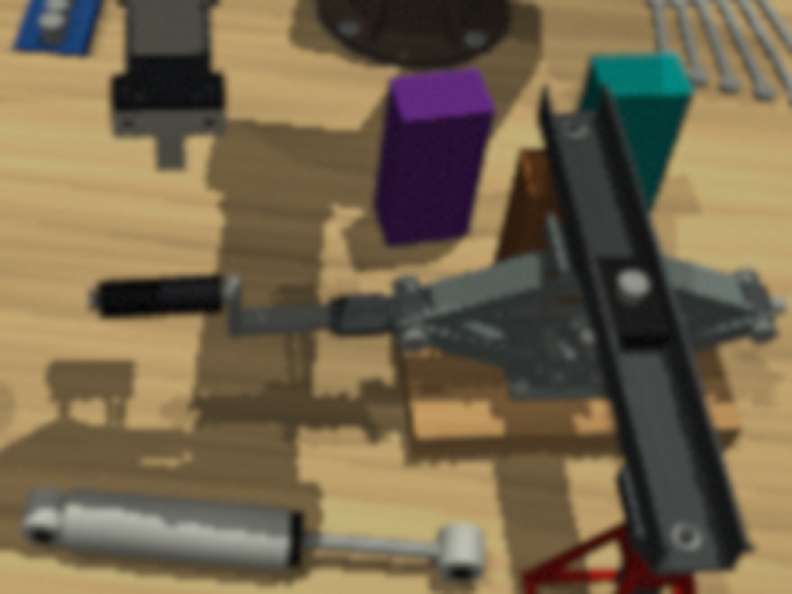

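The last picture shows the socket against the collar at (395,313) and the crank still on the screw. The crossmember is clear of the offcut, with its two end rings at (575,128) and (686,537). The gripper is away at (165,100), touching nothing, so I'll hand in.

```bash
python3 -c "
from h import arm
print(arm.job_done())"
```

```text
the job is handed in; nothing more can be done
None
```

I pushed the crank's socket fully home and wound the jack about 3.3 turns, lifting the crossmember off the offcut to within about 0.2° of level by camera fit; the crank is still on the screw, nothing else was touched, and the job is handed in at about 28 s, with no verdict shown.

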